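# Lock the shaker platform with its transport pin

### The arm

A 6-joint arm with a two-finger parallel gripper is mounted at the origin on the work surface. World frame = base frame: x ahead of the robot, y to its left, z up, the work surface at z = 0. Lengths are in m, angles in rad, forces in N, time in s.
With the tool pointing down it reaches from about 0.35 to 0.925 m from the base axis. Payload 6.4 kg.
Tool frame: the origin (TCP) lies midway between the tips of the shut fingers; the grasp point (between the pads) lies 19 mm behind it (env.pinch_z is the distance from the TCP to the grasp point, in m); z points along the fingers, x is the direction in which the jaws open and shut, and the axes are right-handed (so a half turn about z gives the same grasp; the last joint's range is limited). The gripper opens to 94 mm and grips with 3 to 60 N. Pads are 16 mm wide; open, the fingers measure 119 mm over their backs; the gripper's body (75 mm by 177 mm) begins 78 mm behind the grasp point.
Start: joints at [0.968, 0.245, 1.558, -0, 1.339, -0.174], TCP at [0.27, 0.591, 0.205] pointing down, gripper open.
Joint ranges: [-3.13, 3.13], [-1.02, 2.26], [0.13, 2.54], [-0.95, 4.09], [0.21, 2.88], [-2.74, 2.74]. Speed limits (rad/s): [2.57, 2.57, 3.14, 3.14, 3.14, 3.14].

### API

Orientations are given as a unit quaternion [x, y, z, w].
In Python, from plant import env gives the robot as it stands. The module is installed in compiled form; this text tells all that it offers.
- The arm moves only by the shell command python3 -m inch 'ROWS' [FORCE]. ROWS is JSON, a list of rows, each a list of 7 numbers: the shift along the tool's x, y, z in m, then the turn, a rotation vector about the tool's x, y, z in rad, then the opening, from 0 (shut) to 1 (fully open). A call has 1 to 8 rows; each row is the pose to reach, as a shift and turn from the pose measured when the call began, along the tool's axes at that moment; what a row does not reach only later rows make up. A row lasts 1/8 s, in which the tool goes at most 62.5 mm and 10.7 degrees, less where a joint would pass 70% of its speed; a pose out of reach is approached as far as the arm can. A call with a gripper value outside its range is refused whole. The fingers move at their own pace and stop on an object; FORCE is the grip in N (left out, the last holds). Time passes only in rows, so rows that repeat a pose let the fingers close. It gives the time, the measured TCP pose, the force and the opening at its end, in the units of the state.
- env.state(): the state, without advancing time (a new reading comes with each control period).
- env.get_image(name): name is "scene" or "top" or "wrist"; returns a dict with "color" (480x640x3 uint8, red, green, blue), "vfov" (degrees; the focal length in pixels is half the picture's height over the tangent of half this angle, whatever the lens; pixels are square), "cx", "cy" (the principal point, pixels), "origin" and "attitude" of the camera in the world. Camera axes: x right, y up, looking along -z (the intrinsics and any distortion apply to the point x, -y, -z); pixel columns grow to the right and rows downward; lengths in m; the calibration is good to about 2 mm. A picture is of the moment at which its call begins. There is no depth.
- env.close_job(): hands the job in, once; it reports no verdict.
The state is a dict: "clock": time; "q": joint angles; "qd": joint speeds; "joint_efforts": joint torques, N m; "position": TCP position; "orientation": TCP orientation; "ft_force": force on the tool from outside, world axes, zero at the start; "ft_torque": the same for the moment, N m; "opening": finger opening in m.
Only numpy, scipy, OpenCV 4.12 (cv2) and the standard library are available. Lean on these libraries where they do the work, as an engineer would, in place of code of your own. Each camera call takes 0.05 s, during which the arm holds its last target. There are 200 camera calls.

### The job

Lock the sample shaker so that it cannot slide when it is carried: put the long locking pin, which stands in the white holder, through the eye of the platform's crossbar and fully home in the hidden hole of the ledge below, shifting the platform along until the two holes meet. Let go with the pin's collar flat on the crossbar. Leave the short spare pin and the other things on the bench alone.

Things in the scene. Friction and masses are not known exactly. Their poses are not given: they have to be found in the camera images.
- pin: Long locking pin, upright in one of the holder's two sockets. Origin: centre of the lower tip; z up along it. From the tip: steel shank 14 mm diameter, 85 mm long, its lowest 10 mm tapering to a flat tip 9 mm wide; steel collar 30 mm diameter, 5 mm thick; black round grip 22 mm diameter, 45 mm long (90 to 135 mm from the tip). 0.12 to 0.28 kg.
- pin_collar (a point): Centre of the underside of the long pin's collar, 85 mm above its tip, axes as the pin's.
- spare_pin: Short spare pin, 110 mm overall, in the holder's other socket, 110 mm from the long pin: the same collar and grip but a shank of only 60 mm, so that it stands 25 mm lower. Too short to lock the shaker; leave it. Origin: centre of its tip, z up along it.
- holder: White plastic block fixed to the bench, 70 (x) x 180 (y) x 60 mm high, with two upright sockets 18 mm in diameter and 50 mm deep at y = -55 and +55 mm; either may hold the long pin. Origin: centre of the underside.
- shaker: White bench shaker fixed to the bench: housing 240 (x) x 300 (y) mm, 85 mm high, with a steel ledge along its front (-x) face and above it a platform of sample cups that slides along the shaker's y. Origin: centre of the underside.
- platform (a joint): Position (m) of the aluminium platform along the shaker's +y: 0 at mid-travel, stops at -0.045 and +0.045. Starts between -0.045 and -0.030. It stays where it is left and takes about 2 N to slide; the inserted pin can drag it along.
- ledge (a point): Point on the ledge's flat top, 55 mm above the bench (55 below the bar's top), under the eye when the platform is at 0. The ledge, 250 (y) x 62 mm, has one hole, hidden under the crossbar, 17 mm diameter, 48 mm deep, 1.5 mm chamfer, exactly on the eye's line of travel; it meets the eye at an unreported platform position from -0.015 to +0.025 m. Beside the hole, a pin's collar stays 30 mm above the bar.
- eye (a point): Centre of the eye's mouth, on top of the crossbar. The crossbar on the platform's front edge is 46 (x) x 160 (y) x 20 mm, top 110 mm above the bench. The eye is an upright through hole at its middle, 17 mm diameter, 20 mm long, 1.5 mm chamfer. Moves with the platform; axes as the shaker's, z up. A skirt on its front edge, 19 mm from the hole's axis, hides the gap below. Cups begin 120 mm behind (+x), 41 mm higher.
- tip_box: Loose pipette tip box, clear with a blue lid, 87 x 127 x 64 mm high, a bystander. Origin: centre of the underside.
- timer: Loose flat grey bench timer, 55 x 75 x 24 mm high, a bystander. Origin: centre of the underside.
- reagent_jar: Loose white reagent jar, 72 mm in diameter, 120 mm high, a bystander. Origin: centre of the underside.
Mind the look-alikes: they are no part of the job. What is shaped like the pin but blue is not meant.

How it is judged:
On the way:
1. the long pin's tip is through the eye, more than 25 mm below the top of the crossbar (z of pin in the frame of eye below -0.025 m and horizontal distance between pin and eye below 0.009 m and angle between pin's own z axis and vertical below 0.25 rad), for 0.1 s.
At the end, for the whole second after the job is handed in: The long pin stands in the eye and the hidden hole with the underside of its collar within 4 mm of the crossbar's top in height and within 5 mm of the eye's centre sideways, upright to within 0.09 rad; pin and platform at rest, pin released (z of pin_collar in the frame of eye between -0.004 and 0.004 m and horizontal distance between pin_collar and eye below 0.005 m and angle between pin's own z axis and vertical below 0.09 rad and linear speed of pin below 0.01 m/s and velocity of joint platform between -0.01 and 0.01 m/s); the robot touches nothing.
It fails at once if the spare pin is moved more than 30 mm (distance of spare_pin from where it was at the start of the episode above 0.03 m).
It fails at once if the tip box is moved more than 30 mm (distance of tip_box from where it was at the start of the episode above 0.03 m).
It fails at once if the timer is moved more than 30 mm (distance of timer from where it was at the start of the episode above 0.03 m).
It fails at once if the reagent jar is moved more than 30 mm (distance of reagent_jar from where it was at the start of the episode above 0.03 m).
It also fails if it takes over 61 s, if anything falls off the work surface, if the arm or the gripper's body presses on something with over 40 N, if the wrist force passes 120 N, or if a joint passes its speed limit or range.

## Working session

There is one attempt and no reset: what is moved stays moved. The work goes in short steps, Python scripts to look and compute and a shell command to move; the robot and the scene stay as the last step left them, time stands still between calls to the robot, and variables do not carry over. Pictures are saved under pics/ and viewed, about 8 in all and at most 12, crops included, and the job is handed in when it is done.

```bash
mkdir -p pics; python3 - <<'E'
from plant import env
import cv2,numpy as np
s=env.state();print({k:np.round(v,3).tolist() for k,v in s.items()},env.pinch_z)
for n in("scene","top","wrist"):
    i=env.get_image(n);cv2.imwrite(f"pics/{n}0.png",i["color"][:,:,::-1])
    print(n,{k:(np.round(v,4).tolist() if not isinstance(v,str) else v) for k,v in i.items() if k!="color"})
E
```

```text
{'clock': 0.0, 'q': [0.968, 0.246, 1.559, -0.0, 1.339, -0.174], 'qd': [0.001, -0.001, -0.0, -0.001, 0.001, 0.0], 'joint_efforts': [0.001, -41.584, -31.46, 0.069, 0.033, -0.0], 'position': [0.27, 0.591, 0.204], 'orientation': [0.841, 0.54, -0.001, 0.0], 'ft_force': [-0.298, -0.612, -0.618], 'ft_torque': [-0.058, -0.057, 0.003], 'opening': 0.094} 0.0188
scene {'vfov': 55.3531, 'cx': 316.3792, 'cy': 236.5829, 'origin': [1.2149, 0.4186, 0.8596], 'attitude': [0.1907, 0.3535, 0.8173, 0.4131]}
top {'vfov': 49.4227, 'cx': 309.8138, 'cy': 234.2871, 'origin': [0.2479, -0.0765, 1.527], 'attitude': [0.0749, -0.069, -0.6776, 0.7284]}
wrist {'vfov': 65.5955, 'cx': 325.3936, 'cy': 240.9205, 'origin': [0.2018, 0.6222, 0.383], 'attitude': [-0.1095, -0.0698, 0.536, 0.8342]}
```

View pics/top0.png

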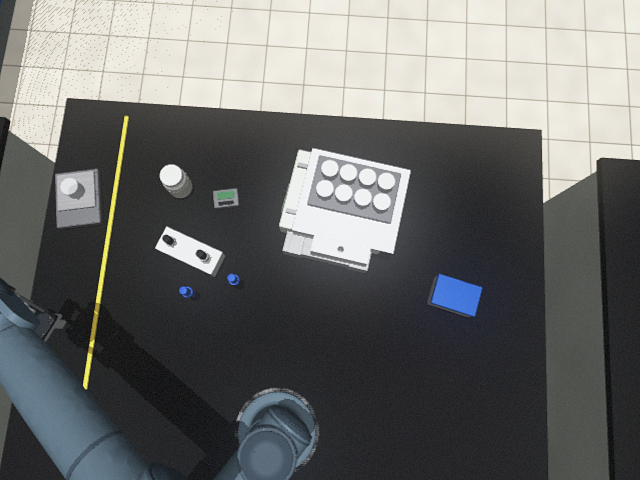

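View pics/scene0.png

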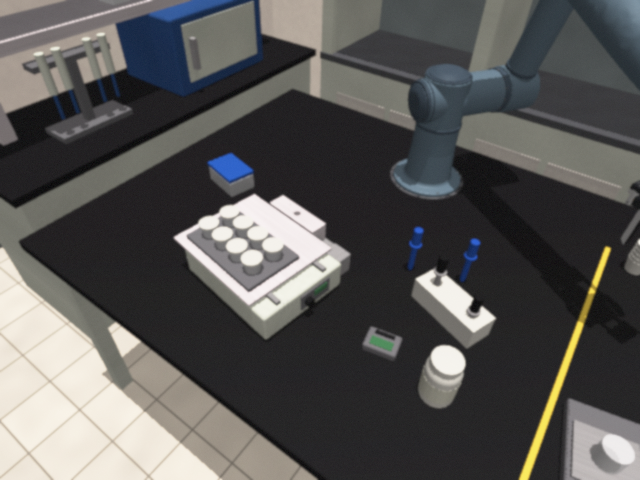

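The top view shows the holder with black-gripped pins at about (169,240) and (203,255), blue look-alikes at (186,292) and (233,279), and the eye at (340,249). In the scene view, the pins are at (441,265) and (475,308). The one nearer the shaker looks taller, so I'll confirm with an enlarged crop.

```bash
cat > h.py <<'E'
import numpy as np, cv2
from scipy.spatial.transform import Rotation as R
from plant import env
def ray(i,u,v):
    f=240/np.tan(np.radians(i["vfov"])/2)
    d=R.from_quat(i["attitude"]).apply([(u-i["cx"])/f,-(v-i["cy"])/f,-1]); return np.array(i["origin"]),d
def onz(i,u,v,z):
    o,d=ray(i,u,v); return o+d*(z-o[2])/d[2]
def tri(i,a,j,b):
    o,d=ray(i,*a);p,e=ray(j,*b); t=np.linalg.lstsq(np.c_[d,-e],p-o,rcond=None)[0]
    x,y=o+d*t[0],p+e*t[1]; return (x+y)/2,np.linalg.norm(x-y)
def totool(p):  # world displacement to tool axes
    return R.from_quat(env.state()["orientation"]).inv().apply(p)
E
python3 - <<'E'
import cv2,numpy as np
t=cv2.imread("pics/top0.png");s=cv2.imread("pics/scene0.png")
a=cv2.resize(t[215:290,145:245],(400,300),interpolation=2);b=cv2.resize(s[235:355,390:510],(400,400),interpolation=2)
c=cv2.resize(t[225:280,275:385],(400,200),interpolation=2)
o=np.zeros((500,800,3),np.uint8);o[:300,:400]=a;o[300:,:400]=c;o[:400,400:]=b
cv2.imwrite("pics/crop1.png",o)
E
```

```text
(no output)
```

View pics/crop1.png

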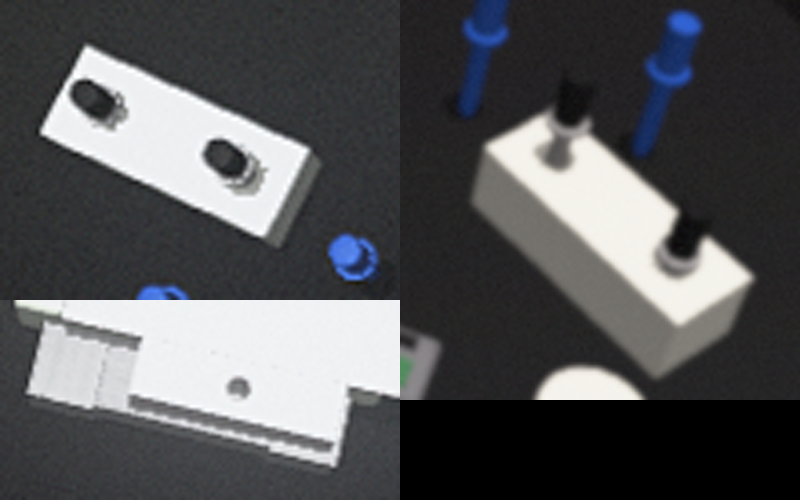

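The crop shows that the pin nearer the shaker, at top (203,255) and scene (441,270), has its collar raised well clear of the holder with the shank visible. The other pin, at top (169,240), has its collar low. So the long pin is the one nearer the shaker, and the blue ones are decoys. The eye is at top pixel (340.5,249).

```bash
python3 - <<'E'
from h import *
t=env.get_image("top");s=env.get_image("scene")
print("grip top",onz(t,199.5,253,.145),"collar",onz(t,206,258,.098))
print("scene collar",onz(s,441,272.5,.097))
c=[onz(t,145+u/4,215+v/4,.06) for u,v in((85,45),(40,132),(270,240),(312,148))]
print(np.round(c,3)); m=np.mean(c,0)
ax=(c[2]+c[3]-c[0]-c[1])/2; print("ctr",m,"len",np.linalg.norm(ax),"dir",np.degrees(np.arctan2(ax[1],ax[0])),"sockets",m+.055*ax/np.linalg.norm(ax),m-.055*ax/np.linalg.norm(ax))
print("eye",onz(t,340.5,249,.110), onz(s,296.5,212.5,.11))
a,b=onz(t,275+140/3.636,225+105/3.636,.11),onz(t,275+330/3.636,225+143/3.636,.11);d=b-a
print("bar dir",np.degrees(np.arctan2(d[1],d[0])),np.linalg.norm(d))
q=R.from_quat(env.state()["orientation"]).as_matrix();print(np.round(q,3))
E
```

```text
grip top [0.46045475 0.23751922 0.145     ] collar [0.4550088  0.22860212 0.098     ]
scene collar [0.46142385 0.24345147 0.097     ]
[[0.544 0.361 0.06 ]
 [0.479 0.385 0.06 ]
 [0.413 0.213 0.06 ]
 [0.481 0.19  0.06 ]]
ctr [0.47945225 0.2874992  0.06      ] len 0.1834097654826604 dir -110.48593038306471 sockets [0.46020349 0.2359775  0.06      ] [0.498701  0.3390209 0.06     ]
eye [ 0.5049923  -0.14125068  0.11      ] [ 0.50360255 -0.14056399  0.11      ]
bar dir -97.32659606396443 0.14614243743715022
[[ 0.416  0.909 -0.   ]
 [ 0.909 -0.416 -0.001]
 [-0.001 -0.    -1.   ]]
```

```bash
python3 -m inch '[[-0.03,0.04,-0.01,0,0,0,1],[-0.065,0.085,-0.02,0,0,-0.1,1],[-0.105,0.135,-0.02,0,0,-0.2,1],[-0.145,0.185,-0.02,0,0,-0.3,1],[-0.18,0.235,-0.02,0,0,-0.3,1],[-0.215,0.28,-0.02,0,0,-0.3,1],[-0.243,0.32,-0.02,0,0,-0.3,1],[-0.243,0.32,-0.02,0,0,-0.3,1]]'
python3 - <<'E'
from h import *
i=env.get_image("wrist");cv2.imwrite("pics/w1.png",i["color"][:,:,::-1])
print(i["origin"],i["attitude"])
E
```

```text
clock: 1.25
position: [0.4613, 0.2346, 0.2251]
orientation: [0.753, 0.658, -0.0, 0.0]
ft_force: [-0.1, 0.9, -0.2]
opening: 0.0939
[0.38691286 0.24481405 0.40362763] [-0.09787401 -0.08557749  0.65272615  0.74635498]
```

View pics/w1.png

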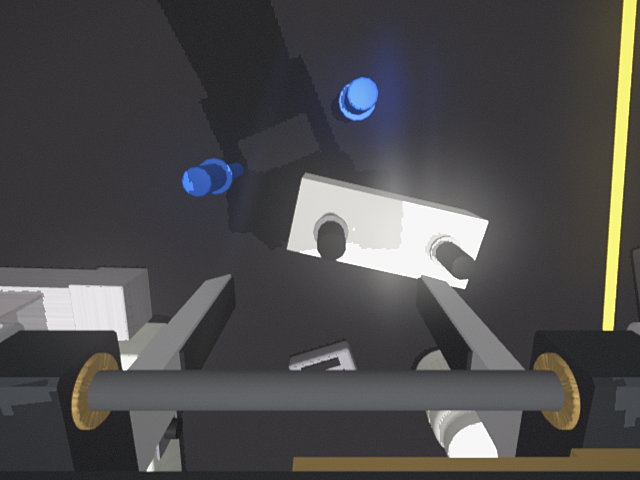

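The wrist view shows the long pin's grip top at about (332,246) and its collar at about (331,226). The spare is at (455,260), and the blue decoys are at (360,97) and (200,180), outside the jaw path.

```bash
python3 - <<'E'
from h import *
i=env.get_image("wrist");t=env.get_image("top")
st=env.state();p=np.array(st["position"])
print("top",onz(i,332,246,.145),"collar top",onz(i,331,226,.1))
print("tri top",tri(i,(332,246),t,(199.5,253)))
c=[onz(i,u,v,.06) for u,v in((304,174),(287,249),(466,289),(488,219))]
print(np.round(c,3)); ax=(c[2]+c[3]-c[0]-c[1])/2;ax/=np.linalg.norm(ax);m=np.mean(c,0)
q=m-.055*ax;print("socket",q,"blue",onz(i,360,95,.135),onz(i,197,182,.135))
for g in(onz(i,332,246,.145),q): print("tool shift",totool(np.r_[(g-p)[:2],0.107-p[2]]))
print("finger check: TCP",p)
E
```

```text
top [0.45880744 0.24127248 0.145     ] collar top [0.45414465 0.24181939 0.1       ]
tri top (array([0.46284589, 0.24094555, 0.13020264]), np.float64(0.00025732811965017326))
[[0.412 0.223 0.06 ]
 [0.48  0.197 0.06 ]
 [0.544 0.365 0.06 ]
 [0.476 0.388 0.06 ]]
socket [0.45820315 0.24200558 0.06      ] blue [0.35896634 0.2732682  0.135     ] [0.40171841 0.15128805 0.135     ]
tool shift [ 0.00366489 -0.00122657  0.11801545]
tool shift [ 0.00431467 -0.00191968  0.11801565]
finger check: TCP [0.45965722 0.23753156 0.22501637]
```

```bash
python3 -m inch '[[0.0035,-0.001,0.04,0,0,0,1],[0.0035,-0.001,0.08,0,0,0,1],[0.0035,-0.001,0.118,0,0,0,1],[0.0035,-0.001,0.118,0,0,0,1],[0.0035,-0.001,0.118,0,0,0,1],[0.0035,-0.001,0.118,0,0,0,0],[0.0035,-0.001,0.118,0,0,0,0],[0.0035,-0.001,0.118,0,0,0,0]]' 40
python3 -m inch '[[0,0,0,0,0,0,0],[0,0,0,0,0,0,0],[0,0,0,0,0,0,0]]' 40
```

```text
clock: 2.4
position: [0.4594, 0.2412, 0.1077]
orientation: [0.751, 0.66, 0.0, 0.0]
ft_force: [0.2, -0.3, 0.3]
opening: 0.067
clock: 2.78
position: [0.4594, 0.2411, 0.1077]
orientation: [0.751, 0.66, 0.0, 0.0]
ft_force: [-0.0, 0.3, 0.3]
opening: 0.0376
```

```bash
python3 -m inch '[[0,0,0,0,0,0,0],[0,0,0,0,0,0,0],[0,0,0,0,0,0,0],[0,0,0,0,0,0,0],[0,0,0,0,0,0,0]]' 40
python3 -m inch '[[0,0,-0.04,0,0,0,0],[0,0,-0.08,0,0,0,0],[0,0,-0.12,0,0,0,0],[0,0,-0.15,0,0,0,0],[0,0,-0.15,0,0,0,0]]' 40
python3 - <<'E'
from h import *
i=env.get_image("wrist");cv2.imwrite("pics/w2.png",i["color"][:,:,::-1])
s=env.state();print(np.round(R.from_quat(s["orientation"]).as_matrix(),3),s["opening"])
E
```

```text
clock: 3.4
position: [0.4594, 0.2411, 0.1076]
orientation: [0.751, 0.66, 0.0, 0.0]
ft_force: [-0.2, -0.2, -0.2]
opening: 0.0217
clock: 4.03
position: [0.4606, 0.2415, 0.2599]
orientation: [0.751, 0.66, 0.002, 0.001]
ft_force: [0.1, -0.4, -1.9]
opening: 0.0216
[[ 0.128  0.992  0.001]
 [ 0.992 -0.128  0.   ]
 [ 0.     0.001 -1.   ]] 0.021119174877800805
```

View pics/w2.png

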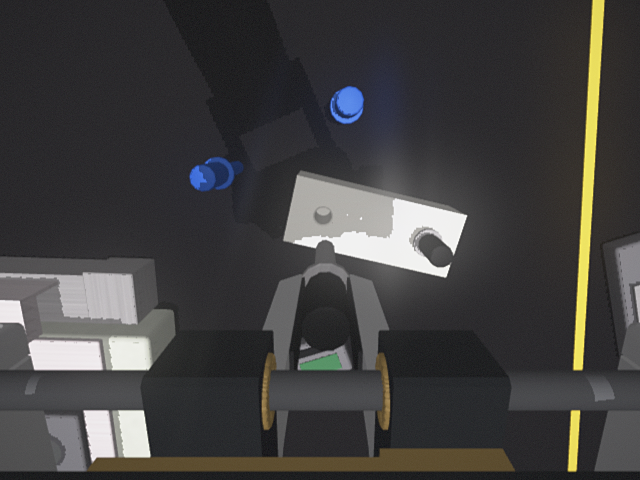

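The long pin is held. Its tip is at about (325,243), hanging straight, its former socket is at (322,214) and the spare is undisturbed. Next I'll move above the eye.

```bash
python3 -m inch '[[-0.03,0.01,0,0,0,0,0],[-0.08,0.02,0,0,0,0,0],[-0.135,0.035,0,0,0,0,0],[-0.19,0.05,0,0,0,0,0],[-0.245,0.065,0,0,0,0,0],[-0.3,0.08,0,0,0,0,0],[-0.345,0.09,0,0,0,0,0],[-0.374,0.0926,0,0,0,0,0]]' 40
python3 -m inch '[[0,0,0,0,0,0,0],[0,0,0,0,0,0,0]]' 40
python3 - <<'E'
from h import *
i=env.get_image("wrist");cv2.imwrite("pics/w3.png",i["color"][:,:,::-1])
t=env.get_image("scene");cv2.imwrite("pics/s3.png",t["color"][:,:,::-1])
c=cv2.resize(i["color"][150:350,170:470,::-1],(800,533),interpolation=2);cv2.imwrite("pics/w3c.png",c)
s=env.state();print(s["position"],s["opening"])
E
```

```text
clock: 5.08
position: [0.5022, -0.1432, 0.2545]
orientation: [0.752, 0.66, -0.0, -0.002]
ft_force: [0.2, -0.0, -2.3]
opening: 0.0217
clock: 5.32
position: [0.5014, -0.1422, 0.2525]
orientation: [0.752, 0.66, -0.001, -0.004]
ft_force: [-0.4, 1.1, -1.5]
opening: 0.0216
[ 0.50191675 -0.14195482  0.25363818] 0.021443253468328878
```

View pics/w3c.png

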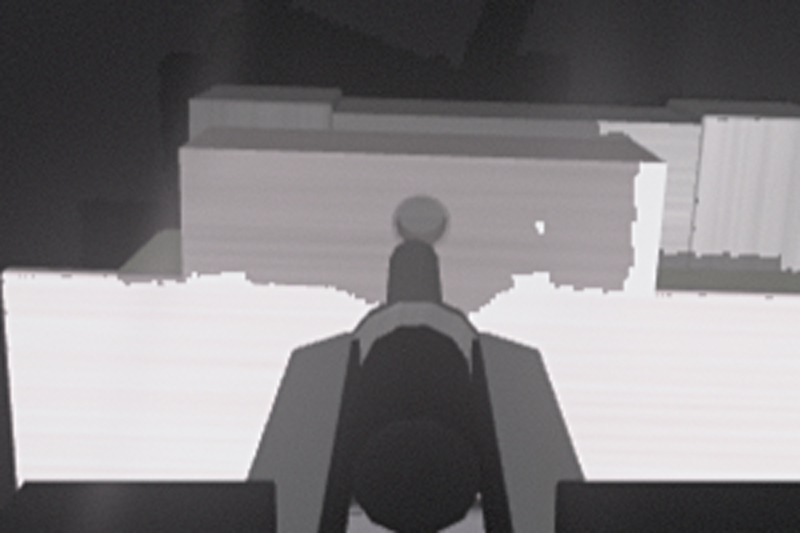

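The crop shows the eye centred at about crop (421,219), which is image (327.9,232.1), with the pin tip just below it in view at crop (414,~250). Casting rays at the two heights gives the remaining offset.

```bash
python3 - <<'E'
from h import *
i=env.get_image("wrist");st=env.state();p=np.array(st["position"]);M=R.from_quat(st["orientation"]).as_matrix()
f=240/np.tan(np.radians(i["vfov"])/2)
def px(w):
    c=R.from_quat(i["attitude"]).inv().apply(w-np.array(i["origin"]));return i["cx"]+f*c[0]/-c[2],i["cy"]-f*c[1]/-c[2]
tip=p+M@[0,0,.0976]
for nm,w in(("tip",tip),("tip -4.5mm",tip+M@[0,-.0045,0]),("graspTop",p+M@[0,0,-.0374])):
    u,v=px(w);print(nm,w,"crop",(u-170)/.375,(v-150)/.375)
e=onz(i,327.9,232.1,.11);print("eye",e,"shift tool",totool(e-tip))
a=onz(i,170+180*.375,150+148*.375,.11);b=onz(i,170+637*.375,150+160*.375,.11)if 0 else onz(i,170+655*.375,150+162*.375,.11)
d=b-a;print("bar dir",np.degrees(np.arctan2(d[1],d[0])),np.linalg.norm(d),"mid",(a+b)/2)
E
```

```text
tip [ 0.50174006 -0.14175137  0.15645449] crop 413.2186821042571 248.39989082957263
tip -4.5mm [ 0.49727737 -0.14117343  0.1564729 ] crop 413.2127437371798 233.24958203605243
graspTop [ 0.50224922 -0.1421207   0.29145302] crop 413.27197774996074 475.568769986585
eye [ 0.50436324 -0.13934507  0.11      ] shift tool [0.00261977 0.00248247 0.04645067]
bar dir 80.87672111312813 0.15591053114219347 mid [ 0.48287005 -0.13756981  0.11      ]
```

```bash
python3 -m inch '[[0.0026,0.0018,0.01,0,0,0,0],[0.0026,0.0018,0.03,0,0,0,0],[0.0026,0.0018,0.043,0,0,0,0],[0.0026,0.0018,0.05,0,0,0,0],[0.0026,0.0018,0.056,0,0,0,0],[0.0026,0.0018,0.062,0,0,0,0],[0.0026,0.0018,0.062,0,0,0,0]]' 40
```

```text
clock: 6.35
position: [0.5038, -0.1395, 0.1918]
orientation: [0.751, 0.66, -0.001, -0.003]
ft_force: [-0.7, 0.2, -2.0]
opening: 0.0211
```

```bash
python3 -m inch '[[0,0,0.01,0,0,0,0],[0,0,0.02,0,0,0,0],[0,0,0.028,0,0,0,0],[0,0,0.034,0,0,0,0],[0,0,0.038,0,0,0,0],[0,0,0.038,0,0,0,0]]' 40
```

```text
clock: 7.1
position: [0.5036, -0.1393, 0.1535]
orientation: [0.751, 0.66, -0.001, -0.003]
ft_force: [-1.2, -0.4, -1.5]
opening: 0.0217
```

```bash
python3 -m inch '[[0,0,0.002,0,0,0,0],[0,0,0.002,0,0,0,0]]' 40; python3 -m inch '[[0.003,0,0.002,0,0,0,0],[0.006,0,0.002,0,0,0,0],[0.009,0,0.002,0,0,0,0],[0.012,0,0.002,0,0,0,0]]' 40
```

```text
clock: 7.35
position: [0.5042, -0.1396, 0.1526]
orientation: [0.751, 0.66, -0.0, -0.002]
ft_force: [-1.2, 0.4, 3.6]
opening: 0.0214
clock: 7.85
position: [0.5062, -0.1308, 0.1525]
orientation: [0.751, 0.66, -0.003, 0.001]
ft_force: [-3.8, -7.4, 5.7]
opening: 0.0217
```

```bash
python3 -m inch '[[0.003,-0.001,0.001,0,0,0,0],[0.006,-0.001,0.001,0,0,0,0],[0.009,-0.001,0.001,0,0,0,0],[0.012,-0.001,0.001,0,0,0,0]]' 40;  python3 -m inch '[[0.003,0,0.001,0,0,0,0],[0.006,0,0.001,0,0,0,0]]' 40
```

```text
clock: 8.35
position: [0.5073, -0.1205, 0.1526]
orientation: [0.751, 0.661, -0.004, 0.004]
ft_force: [-1.1, -4.9, 3.2]
opening: 0.0213
clock: 8.6
position: [0.5082, -0.1161, 0.1526]
orientation: [0.751, 0.661, -0.005, 0.005]
ft_force: [-3.7, -3.9, 4.5]
opening: 0.0213
```

```bash
python3 -m inch '[[0.002,0,0.0015,0,0.012,0,0],[0.004,0,0.0015,0,0.012,0,0],[0.006,0,0.0015,0,0.012,0,0]]' 40;  python3 -m inch '[[0.003,0,0.0015,0,0.003,0,0],[0.006,0,0.0015,0,0.003,0,0]]' 40; python3 -m inch '[[0.003,0,0.0015,0,0.003,0,0],[0.006,0,0.0015,0,0.003,0,0]]' 40
```

```text
clock: 8.98
position: [0.5091, -0.1121, 0.1523]
orientation: [0.75, 0.661, -0.002, 0.003]
ft_force: [-3.7, -4.2, 5.6]
opening: 0.0215
clock: 9.22
position: [0.5096, -0.1059, 0.1504]
orientation: [0.751, 0.661, -0.001, 0.002]
ft_force: [-0.7, -1.5, -0.3]
opening: 0.0213
clock: 9.48
position: [0.5103, -0.102, 0.149]
orientation: [0.75, 0.661, -0.002, 0.003]
ft_force: [-3.0, -10.4, 0.5]
opening: 0.0217
```

The tip has dropped below the ledge top, so it has found the hidden hole. I'll push down gently from here.

```bash
python3 -m inch '[[0,0,0.003,0,0.003,0,0],[0,0,0.006,0,0.003,0,0],[0,0,0.006,0,0.003,0,0]]' 40
```

```text
clock: 9.85
position: [0.5105, -0.1039, 0.1439]
orientation: [0.75, 0.662, -0.002, 0.004]
ft_force: [-3.7, -6.9, 5.0]
opening: 0.0213
```

```bash
python3 -m inch '[[-0.001,-0.0007,0.004,0,0.005,0,0],[-0.001,-0.0007,0.008,0,0.005,0,0],[-0.001,-0.0007,0.012,0,0.005,0,0],[-0.001,-0.0007,0.012,0,0.005,0,0]]' 40
```

```text
clock: 10.35
position: [0.5094, -0.1053, 0.131]
orientation: [0.75, 0.662, -0.001, 0.002]
ft_force: [-2.6, -4.8, -0.8]
opening: 0.0211
```

```bash
python3 -m inch '[[-0.0005,-0.0005,0.003,0,0.002,0,0],[-0.0005,-0.0005,0.006,0,0.002,0,0],[-0.0005,-0.0005,0.0085,0,0.002,0,0],[-0.0005,-0.0005,0.0095,0,0.002,0,0],[-0.0005,-0.0005,0.0095,0,0.002,0,0]]' 40
```

```text
clock: 10.98
position: [0.509, -0.1058, 0.1226]
orientation: [0.75, 0.662, -0.001, 0.002]
ft_force: [-4.3, -2.7, 8.7]
opening: 0.0214
```

The collar is seated: TCP z is 0.1226, as predicted, with about 9 N of upward reaction. I'll release and retreat.

```bash
python3 -m inch '[[0,0,0,0,0,0,0.3],[0,0,0,0,0,0,0.6],[0,0,0,0,0,0,0.6],[0,0,0,0,0,0,0.6],[0,0,0,0,0,0,0.6],[0,0,0,0,0,0,0.6]]'
python3 -m inch '[[0,0,-0.03,0,0,0,0.6],[0,0,-0.08,0,0,0,0.6],[0,0,-0.13,0,0,0,0.6],[0,-0.04,-0.16,0,0,0,0.6],[0,-0.08,-0.16,0,0,0,0.6],[0,-0.1,-0.16,0,0,0,0.6],[0,-0.1,-0.16,0,0,0,0.6]]'
python3 - <<'E'
from h import *
w=env.get_image("wrist");s=env.get_image("scene")
o=np.zeros((480,800,3),np.uint8)
o[:,:400]=cv2.resize(w["color"][150:450,180:430,::-1],(400,480));o[:400,400:]=cv2.resize(s["color"][150:290,220:360,::-1],(400,400),interpolation=2)
cv2.imwrite("pics/end.png",o)
E
```

```text
clock: 11.72
position: [0.5091, -0.1058, 0.1226]
orientation: [0.75, 0.662, -0.001, 0.002]
ft_force: [-0.6, 0.5, -0.6]
opening: 0.0566
clock: 12.6
position: [0.4092, -0.0929, 0.2828]
orientation: [0.75, 0.662, -0.0, 0.002]
ft_force: [-0.5, -0.3, 0.1]
opening: 0.0566
```

View pics/end.png

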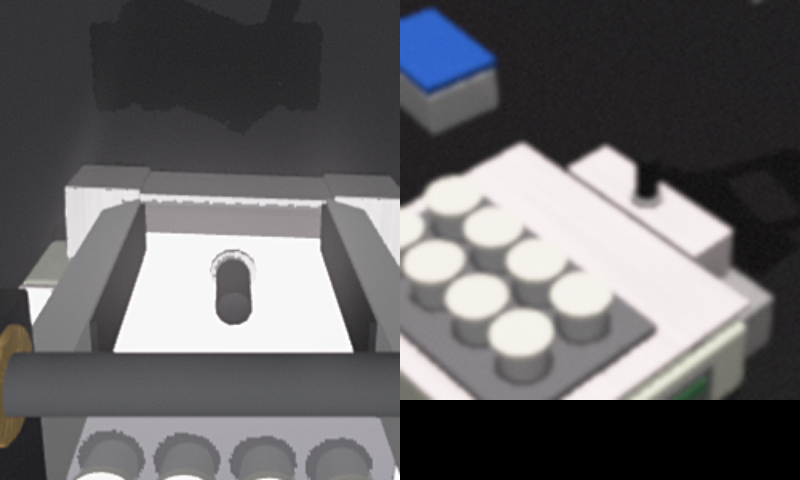

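The wrist crop shows the pin standing upright at (233,290) with its collar flat on the bar at (232,266). The scene crop agrees, with the collar at (647,198) flat on the crossbar. The gripper is clear, so I'm handing in.

```bash
python3 -c "
from plant import env
print(env.close_job(), env.state()['clock'])"
```

```text
the job is handed in; nothing more can be done
the job is handed in; nothing more can be done
```

The shaker is locked. The long pin is through the eye and fully down in the ledge's hidden hole, with its collar flat on the crossbar, and the job is handed in.

- **What I did:** I took the long pin from the socket nearer the shaker and put its tip through the eye. I slid the platform about 34 mm toward +y until the tip dropped into the hole, pressed the pin home and let go.
- **Seating check:** The TCP stopped at z = 0.1226 m, the height expected for a seated collar, with about 9 N pushing back.
- **Final views:** The wrist and scene pictures show the pin upright with its collar flat on the bar and the gripper clear. The measured force was near zero after release.
- **Time:** The clock read 12.6 s of the allowed 61 s before the last pictures.
- **Limits of these checks:** My pictures disagreed by a few millimetres on the pin's and the eye's positions, and by 2° on the bar's direction, and the chamfers absorbed that. I made no final position measurement of the spare pin, tip box, timer or jar; the robot was not moved against any of them.

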